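# Release a slide carrier from the transfer deck and lay it on the drying rack

### The job

Unlock the latch of the transfer deck (lift its lever out of the notch, draw it outward, away from the carrier, and let it drop into the outer notch), then push the slide carrier along its channel until it overhangs the end of the deck that faces the drying racks, grip it there and lay it flat on the empty drying rack, centred on it and lined up with it. Keep the carrier level and never let it fall on the bench; leave the latch unlocked and do not disturb the other carrier, the jar or the marker pen.

Things in the scene. Friction and masses are not known exactly. Their poses are not given: they have to be found in the camera images.
- carrier: Slide carrier to move: flat steel plate 60 (x) by 130 (y) by 5 mm, 0.13 to 0.25 kg, two glass slides inlaid on top; origin at the centre of its underside, z up; both ends alike. A 14 x 8 mm notch in the middle of each long side. It starts in the deck's channel between rails as high as its top, so its sides cannot be gripped there, only where it overhangs the end (60 mm across).
- deck: Fixed white stand with an aluminium top; origin on the bench under the latched carrier's centre, z up, +y along the channel to its exit (the end facing the racks). Channel: floor 80 mm up, 64 mm wide (x), from y = -125 to +75 mm, open at both ends, between rails 10 mm wide and 6 mm high. Latch housing beside it at x = 41 to 119, y = -30 to +30 mm.
- deck_edge (a point): Middle of the channel floor at the exit edge (deck x 0, y +75 mm, 80 mm up). Beyond it all is free down to the bench. The carrier tips off if its centre passes this edge.
- deck_back (a point): Point on the channel floor behind the latched carrier (deck x 0, y -95 mm, 80 mm up; the carrier's rear end is at y -65 mm). A tool fits here between the rails to push the carrier towards the exit.
- latch (a joint): Slide of the latch along the deck's +x, in m: 0 = locked (its 10 mm wide tongue stands in the carrier's side notch and stops it), 0.036 = unlocked, drawn fully outward (end stop). Dry friction about 1.5 N. Starts locked.
- lever (a joint): Lift of the lever that rides on the latch slide, in m: 0 = its cross-bar is down in a notch, 0.022 = top of travel. A ridge 10 mm high parts the inner from the outer notch: lift by 12 mm or more until the latch has come from 0 to 0.036. A light spring and its weight (3 to 4 N) push it down into the outer notch when let go there.
- knob (a point): Centre of the lever's black round knob, 24 mm diameter, 24 mm high, upright; 132 mm above the bench when the lever is down; moves with lever and latch. Locked, it stands at deck x 62 mm, y 0. The ridges beneath it reach 106 mm above the bench.
- rack_a: The empty drying rack, fixed: two parallel aluminium bars along y, 120 mm long, tops 50 mm above the bench, outer faces 44 mm apart, on a grey base 60 x 126 x 8 mm; origin at the centre of the base's underside, z up. The carrier lies lengthwise on the bars, overhanging them by 8 mm on each side.
- rack_b: The other drying rack, of the same shape, which already carries another slide carrier. The two racks stand side by side and may be swapped.
- carrier_done: The other slide carrier, same shape as the first, lying on the other rack. Leave it alone.
- jar: Bystander: small loose jar 36 mm wide and 55 mm high, standing between the deck and the racks, on the side away from the robot; origin under its centre.
- marker: Bystander: loose marker pen 130 mm long, 13 mm thick, lying on the bench between the deck and the racks; origin under its centre.
There are look-alikes about, which are no part of the job. What is shaped like the carrier but blue is not meant.

How it is judged:
By the outcome, as a careful person would: the job done as asked, in the order asked, and still so for the second after the job is handed in, with the robot touching nothing.
It also fails if it takes over 58 s, if anything falls off the work surface, if the arm or the gripper's body presses on something with over 40 N, if the wrist force passes 120 N, or if a joint passes its speed limit or range.

### The arm

A 6-joint arm with a two-finger parallel gripper is mounted at the origin on the work surface. World frame = base frame: x ahead of the robot, y to its left, z up, the work surface at z = 0. Lengths are in m, angles in rad, forces in N, time in s.
With the tool pointing down it reaches from about 0.4 to 0.825 m from the base axis. Payload 7 kg.
Tool frame: the origin (TCP) lies at the centre of the arm's flange, where the gripper is bolted on; the fingertips stand 178 mm ahead of it and the grasp point (between the pads) lies arm.tcp_to_grasp ahead of it (arm.tcp_to_grasp is the distance from the TCP to the grasp point, in m); z points along the fingers, y is the direction in which the jaws open and shut (so a half turn about z gives the same grasp; the last joint's range is limited). The gripper opens to 88 mm and grips with 3 to 60 N. Pads are 19 mm wide; open, the fingers measure 130 mm over their backs; the gripper's body (78 mm by 193 mm) begins 47 mm behind the grasp point.
Start: joints at [1.625, 0.359, 0.012, 0, -1.224, -0.288], TCP at [0.156, 0.657, 0.405] pointing down, gripper open.
Joint ranges: [-3.07, 3.07], [-1.43, 2.12], [-1.02, 1.25], [-3.03, 1.67], [-3.05, -0], [-3.03, 3.03]. Speed limits (rad/s): [2.39, 2.39, 3.01, 3.14, 3.14, 3.14].

### API

Orientations are given as [roll, pitch, yaw] about the fixed x, y, z axes, in that order (R = Rz(yaw) Ry(pitch) Rx(roll)).
In Python, from station import arm gives the robot as it stands.
- The arm moves only by the tool move_arm, never from a script. Its argument "deltas" is a list of rows, each a list of 6 numbers: the shift along the world's x, y, z in mm, then the turn, a rotation vector about the world's x, y, z in degrees. In form: [[tx, ty, tz, ax, ay, az], ...]. A call has exactly 5 rows; each row shifts and turns the commanded pose from where the row before left it; what a row does not reach is not made up. A row lasts 1/12 s, in which the tool goes at most 41.7 mm and 7.16 degrees, less where a joint would pass 70% of its speed; a pose out of reach is approached as far as the arm can. A call with a gripper value outside its range is refused whole. "claw" is the closure in counts, from 0 (fully open) to 255 (shut), set as the call begins (left out, the last holds). The fingers move at their own pace and stop on an object; "squeeze" is the grip in N (left out, the last holds). Time passes only in rows, so rows that do not move let the fingers close, or fill a call up. It gives the time, the measured TCP pose, the force and the opening at its end, in the units of the state.
- arm.get_state(): the state, without advancing time (a new reading comes with each control period).
- arm.grab_frame(name): name is "scene" or "top" or "wrist"; returns the picture (420x560x3 uint8, red, green, blue); there is no depth.
- arm.calibration(name): a dict with "intrinsics" (3x3 intrinsics, pixels), "T" (4x4, takes a point from camera to world coordinates); the wrist camera has in their place "mount" (4x4, takes a point from camera to tool coordinates, whose origin is the TCP and whose axes are the flange's). Camera axes: x right, y up, looking along -z (the intrinsics and any distortion apply to the point x, -y, -z); pixel columns grow to the right and rows downward; lengths in m; the calibration is good to about 2 mm. A picture is of the moment at which its call begins: read the wrist's pose just before it. calibration takes no time and is no camera call.
- arm.job_done(): hands the job in, once; it reports no verdict.
Trained networks look in the newest picture that a camera, given by its name, has taken for a name from the list of things; names that differ only in an ending like _2 or _b are one class to them, and where a whole thing is asked for, a point or a joint stands for the part that bears it (a point fixed in the world has none). Each returns a list of dicts, best first, with "score" (0 to 1); they miss things now and then, are a little off and sometimes report something else, mostly with a low value. They report only what shows in the picture. A call takes as long as a camera call. They do not tell look-alikes from the thing itself.
- arm.spot_in(thing, camera): "xy" ([column, row] in pixels, amid what is visible of it).
- arm.masks_of(thing, camera): "pixels" (420x560 bool, what is visible of it) and "xy" ([column, row] in pixels, amid what is visible of it).
- arm.spot_point(thing, camera): "xy" ([column, row] in pixels: a listed point, or the origin of a listed thing).
The state is a dict: "t": time; "q": joint angles; "qd": joint speeds; "joint_efforts": joint torques, N m; "eef_pos": TCP position; "ee_rot": TCP orientation; "force": force on the tool from outside, world axes, zero at the start; "moment": the same for the moment, N m; "width": finger opening in m.
Only numpy, scipy, OpenCV 4.12 (cv2) and the standard library are available. Lean on these libraries where they do the work, as an engineer would, in place of code of your own. Each camera call takes 0.05 s, during which the arm holds its last target. There are 200 camera calls.

## Working session

There is one attempt and no reset: what is moved stays moved. The work goes in short steps, Python scripts to look and compute and a tool call to move; the robot and the scene stay as the last step left them, time stands still between calls to the robot, and variables do not carry over. Pictures are saved under pics/ and viewed, about 8 in all and at most 12, crops included, and the job is handed in when it is done.

Besides the shell and the picture viewer there is one more tool, called by a JSON object that holds its "fn" and its "kwargs". move_arm: Moves the arm, as the interface text tells. Its arguments: {"type":"object","properties":{"deltas":{"type":"array","items":{"type":"array","items":{"type":"number"}}},"claw":{"type":"number"},"squeeze":{"type":"number"}},"required":["deltas"]}

```bash
mkdir -p pics; ls; cat > h.py <<'E'
import numpy as np, cv2
from station import arm
def save(name,fn):
    im=arm.grab_frame(name); cv2.imwrite(f'pics/{fn}.png',im[:,:,::-1]); return im
E
python3 - <<'E'
from h import *
print(arm.tcp_to_grasp, arm.get_state())
a=save('scene','s0');b=save('top','t0')
for c in('scene','top','wrist'): print(c,{k:np.round(v,4).tolist() for k,v in arm.calibration(c).items() if hasattr(v,'__len__')})
for c in('scene','top'):
  for th in ['carrier','deck','deck_edge','deck_back','knob','rack_a','jar','marker']:
    print(c,th,[(np.round(d['xy']).tolist(),round(d['score'],2)) for d in arm.spot_point(th,c)])
print(arm.get_state()['t'])
E
```

```text
pics
0.1593 {'t': 0.0, 'q': array([ 1.62512099e+00,  3.59383692e-01,  1.10617839e-02, -3.58851240e-04,
       -1.22412180e+00, -2.88120043e-01]), 'qd': array([-7.66135200e-04, -1.28709330e-03,  1.40308869e-03,  6.57283586e-05,
       -4.54104625e-05, -2.49528343e-04]), 'joint_efforts': array([ 1.48743202e-03, -5.82717061e+01,  2.93052274e+01,  6.99721947e+00,
        6.83462567e-03, -1.49993011e-04]), 'eef_pos': array([0.15631956, 0.65644384, 0.40372422]), 'ee_rot': array([ 3.13991731e+00, -1.44713107e-04, -2.33917465e-01]), 'force': array([-0.70019268,  1.23633571,  0.64809064]), 'moment': array([-0.04156017,  0.02645938,  0.03406997]), 'width': 0.08762523182315428}
scene {'intrinsics': [[438.8556, 0.0, 277.9855], [0.0, 438.8556, 209.6311], [0.0, 0.0, 1.0]], 'T': [[-0.89, -0.2837, 0.357, 0.8579], [0.4559, -0.5413, 0.7065, 0.6501], [-0.0072, 0.7915, 0.6111, 0.694], [0.0, 0.0, 0.0, 1.0]]}
top {'intrinsics': [[402.4784, 0.0, 279.3038], [0.0, 402.4784, 205.5815], [0.0, 0.0, 1.0]], 'T': [[-0.0192, 0.9961, -0.0863, 0.4134], [-0.9998, -0.0184, 0.0109, -0.0056], [0.0092, 0.0865, 0.9962, 1.0
[... 442 characters left out ...]
6), ([331.0, 264.0], 0.54)]
scene deck_back [([253.0, 174.0], 0.71), ([278.0, 341.0], 0.27)]
scene knob [([275.0, 315.0], 0.67), ([238.0, 180.0], 0.52), ([276.0, 340.0], 0.26)]
scene rack_a [([371.0, 322.0], 0.87), ([275.0, 341.0], 0.85), ([240.0, 177.0], 0.31)]
scene jar [([227.0, 296.0], 0.59)]
scene marker []
top carrier [([329.0, 275.0], 0.97), ([398.0, 144.0], 0.8), ([339.0, 172.0], 0.26)]
top deck [([328.0, 211.0], 0.59)]
top deck_edge [([300.0, 200.0], 0.72)]
top deck_back [([374.0, 207.0], 0.73), ([254.0, 139.0], 0.69)]
top knob [([340.0, 176.0], 0.56)]
top rack_a [([179.0, 228.0], 0.75), ([195.0, 155.0], 0.67)]
top jar [([254.0, 139.0], 0.67)]
top marker [([238.0, 236.0], 0.67)]
0.9
```

View pics/t0.png

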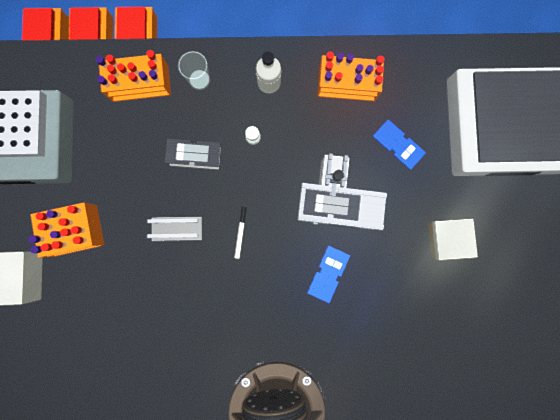

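View pics/s0.png

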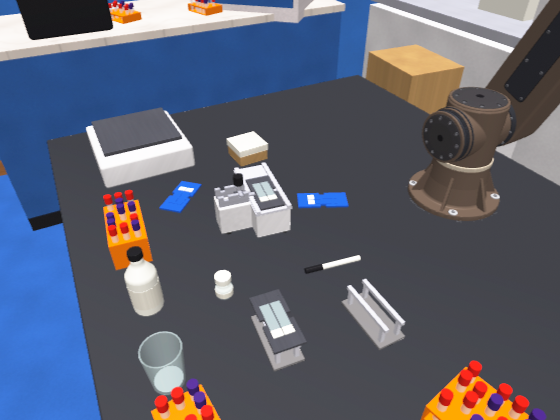

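Top view: deck at about (341,206) with its knob at (338,175), empty rack at (175,229), occupied rack at (193,153), pen at (240,232) and jar at (253,134). The blue look-alikes are at (328,275) and (398,144).

```bash
cat >> h.py <<'E'
from scipy.spatial.transform import Rotation as R
def cam(name,st=None):
    c=arm.calibration(name); K=np.array(c['intrinsics'])
    if 'T' in c: return K,np.array(c['T'])
    T=np.eye(4);T[:3,:3]=R.from_euler('xyz',st['ee_rot']).as_matrix();T[:3,3]=st['eef_pos']
    return K,T@np.array(c['mount'])
def px2w(uv,z,K,T):
    uv=np.atleast_2d(uv).astype(float); d=np.c_[uv,np.ones(len(uv))]@np.linalg.inv(K).T
    d=(d*[1,-1,-1])@T[:3,:3].T; return T[:3,3]+d*((z-T[2,3])/d[:,2])[:,None]
def w2px(P,K,T):
    p=((np.atleast_2d(P)-T[:3,3])@T[:3,:3])*[1,-1,-1]; p=p@K.T; return p[:,:2]/p[:,2:]
E
python3 - <<'E'
from h import *
K,T=cam('top')
for n,uv,z in [('knobtop',(338,175),.144),('decknear-exit',(300,222),.086),('deck exit far',(302,183),.086),('deck back near',(384,230),.086),('deck back far',(386,193),.086),('carrier',(333,205),.085),('rackA',(175,229),.05),('rackA far L',(148,220),.05),('rackA farR',(202,218),.05),('rackA near L',(148,237),.05),('rackA nearR',(202,237),.05),('rackB',(193,153),.055),('jar',(253,134),.05),('pen hi',(243,207),.01),('pen lo',(238,258),.01)]:
    print(n,np.round(px2w(uv,z,K,T)[0],3))
E
```

```text
knobtop [ 0.555 -0.146  0.144]
decknear-exit [ 0.455 -0.063  0.086]
deck exit far [ 0.547 -0.07   0.086]
deck back near [ 0.433 -0.259  0.086]
deck back far [ 0.52  -0.267  0.086]
carrier [ 0.494 -0.142  0.085]
rackA [0.446 0.236 0.05 ]
rackA far L [0.469 0.301 0.05 ]
rackA farR [0.471 0.171 0.05 ]
rackA near L [0.428 0.301 0.05 ]
rackA nearR [0.425 0.171 0.05 ]
rackB [0.63  0.192 0.055]
jar [0.676 0.045 0.05 ]
pen hi [0.499 0.075 0.01 ]
pen lo [0.372 0.089 0.01 ]
```

Deck yaw is about -6°, and the measured points agree with the sizes given. I'm moving the wrist camera over the deck.

{"fn": "move_arm", "kwargs": {"deltas": [[28,-30,1,0,0,0.3],[28,-30,1,0,0,0.3],[28,-30,1,0,0,0.3],[28,-30,1,0,0,0.3],[28,-30,1,0,0,0.3]]}}

```text
t: 1.32
eef_pos: [0.2972, 0.5051, 0.4099]
ee_rot: [-3.141, -0.0, -0.207]
force: [0.3, 0.4, 0.3]
width: 0.0876
```

{"fn": "move_arm", "kwargs": {"deltas": [[28,-30,1,0,0,0.3],[28,-30,1,0,0,0.3],[28,-30,1,0,0,0.3],[28,-30,1,0,0,0.3],[28,-30,1,0,0,0.3]]}}

```text
t: 1.73
eef_pos: [0.4373, 0.3549, 0.4152]
ee_rot: [-3.141, -0.0, -0.181]
force: [0.1, 0.1, -0.3]
width: 0.0879
```

{"fn": "move_arm", "kwargs": {"deltas": [[28,-30,1,0,0,0.3],[28,-30,1,0,0,0.3],[-3,-36,1,0,0,0.3],[-3,-36,1,0,0,0.3],[-3,-36,1,0,0,0.3]]}}

```text
t: 2.15
eef_pos: [0.4835, 0.1868, 0.4194]
ee_rot: [3.141, 0.0, -0.156]
force: [0.6, -0.5, 0.1]
width: 0.0874
```

{"fn": "move_arm", "kwargs": {"deltas": [[-3,-36,1,0,0,0.3],[-3,-36,1,0,0,0.3],[-3,-36,1,0,0,0.3],[-3,-36,0,0,0,0.3],[-3,-36,0,0,0,0.3]]}}

```text
t: 2.57
eef_pos: [0.4677, 0.007, 0.4232]
ee_rot: [-3.141, -0.001, -0.128]
force: [1.4, -0.2, -0.2]
width: 0.0875
```

{"fn": "move_arm", "kwargs": {"deltas": [[-3,-36,0,0,0,0.3],[-3,-36,0,0,0,0.3],[-3,-36,0,0,0,0.3],[-3,-36,0,0,0,0.3],[0,0,0,0,0,0]]}}

```text
t: 2.98
eef_pos: [0.4554, -0.1397, 0.4228]
ee_rot: [3.141, 0.0, -0.112]
force: [-0.2, 0.5, 0.7]
width: 0.0879
```

```bash
python3 - <<'E'
from h import *
st=arm.get_state(); im=save('wrist','w1')
K,T=cam('wrist',st); print(st['t'],st['eef_pos'],st['ee_rot'])
for th,z in [('knob',.132),('carrier',.08),('deck_edge',.08),('deck_back',.08)]:
    print(th,[(np.round(d['xy']).tolist(),round(d['score'],2),np.round(px2w(d['xy'],z,K,T)[0],4)) for d in arm.spot_point(th,'wrist')])
E
```

```text
2.9833 [ 0.45536557 -0.13972811  0.42281723] [ 3.14079922e+00  1.63468562e-04 -1.11866471e-01]
knob [([277.0, 59.0], 0.77, array([ 0.5568, -0.1475,  0.132 ])), ([274.0, 142.0], 0.41, array([ 0.5029, -0.1396,  0.132 ]))]
carrier [([273.0, 143.0], 0.81, array([ 0.4975, -0.1364,  0.08  ])), ([291.0, 285.0], 0.62, array([ 0.3657, -0.1376,  0.08  ]))]
deck_edge [([186.0, 145.0], 0.55, array([ 0.5042, -0.0638,  0.08  ]))]
deck_back [([388.0, 150.0], 0.88, array([ 0.4813, -0.2325,  0.08  ]))]
```

View pics/w1.png

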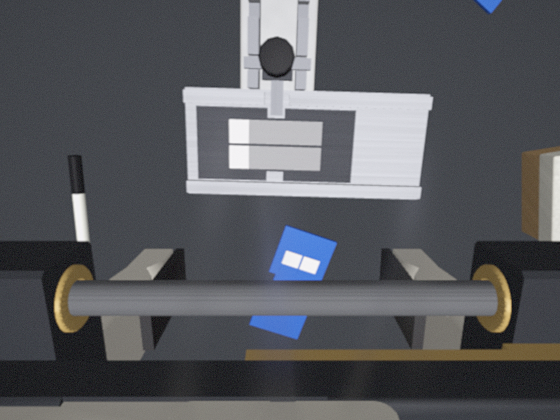

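The wrist view shows the knob at (277,57), the carrier plate spanning (197,107) to (353,183), and the deck's rail corners near (184,89), (431,97), (421,198) and (186,194). Next I fit the deck pose to these corners.

```bash
python3 - <<'E'
from h import *
st=arm.get_state();K,T=cam('wrist',st)
uv=np.array([(184,89),(431,97),(421,198),(186,194),(197,107),(355,110),(352,183),(197,181)],float)
D=np.array([(42,75),(42,-125),(-42,-125),(-42,75),(30,65),(30,-65),(-30,-65),(-30,65)])/1000
W=np.vstack([px2w(uv[:4],.086,K,T),px2w(uv[4:],.085,K,T)])[:,:2]
for s in (slice(0,4),slice(4,8),slice(0,8)):
    a,b=D[s],W[s];A=a-a.mean(0);B=b-b.mean(0)
    th=np.arctan2((A[:,0]*B[:,1]-A[:,1]*B[:,0]).sum(),(A*B).sum())
    Rm=np.array([[np.cos(th),-np.sin(th)],[np.sin(th),np.cos(th)]]);t=b.mean(0)-Rm@a.mean(0)
    print(np.degrees(th),t,'res mm',np.round((b-a@Rm.T-t)*1000,1).tolist())
    for n,p in [('knob',(.062,0)),('back',(0,-.095)),('edge',(0,.075))]: print(n,Rm@p+t)
print('knob top px',px2w((277,52),.144,K,T), w2px([[.556,-.147,.144],[.556,-.147,.12]],K,T))
E
```

```text
-7.59894109392244 [ 0.49715583 -0.13323908] res mm [[0.7, -1.5], [-0.3, 1.4], [0.4, -0.7], [-0.8, 0.8]]
knob [ 0.55861134 -0.14143784]
back [ 0.48459321 -0.22740479]
edge [ 0.50707368 -0.05889773]
-7.212370697556245 [ 0.49658732 -0.13303452] res mm [[0.1, -1.4], [0.3, 0.8], [0.0, -0.7], [-0.3, 1.2]]
knob [ 0.55809675 -0.14081846]
back [ 0.48466031 -0.22728285]
edge [ 0.50600338 -0.05862795]
-7.45895762191786 [ 0.4968413 -0.1331328] res mm [[1.1, -1.7], [-0.3, 1.2], [0.5, -0.6], [-0.3, 0.7], [-0.4, -1.1], [0.3, 1.0], [0.0, -0.7], [-0.9, 1.2]]
knob [ 0.55831666 -0.14118139]
back [ 0.48450878 -0.22732892]
edge [ 0.50657749 -0.05876744]
knob top px [[ 0.56093109 -0.14253425  0.144     ]] [[284.82614376  59.44314007]
 [284.62022731  63.6427868 ]]
```

{"fn": "move_arm", "kwargs": {"deltas": [[20.5,-0.4,-20,0,0,-0.2],[20.5,-0.4,-20,0,0,-0.2],[20.5,-0.4,-20,0,0,-0.2],[20.5,-0.4,-20,0,0,-0.2],[20.5,-0.4,-20,0,0,-0.2]]}}

```text
t: 3.65
eef_pos: [0.5602, -0.1358, 0.3218]
ee_rot: [-3.141, -0.001, -0.123]
force: [0.5, -0.4, 0.5]
width: 0.088
```

{"fn": "move_arm", "kwargs": {"deltas": [[0,0,-10,0,0,0],[0,0,-10,0,0,0],[0,0,-10,0,0,0],[0,0,0,0,0,0],[0,0,0,0,0,0]]}}

```text
t: 4.07
eef_pos: [0.5585, -0.137, 0.2929]
ee_rot: [3.141, 0.0, -0.125]
force: [0.0, 0.1, 0.9]
width: 0.0877
```

```bash
python3 - <<'E'
from h import *
st=arm.get_state(); a=arm.grab_frame('wrist'); b=arm.grab_frame('scene')[130:270,170:340]
b=cv2.resize(b,None,fx=3,fy=3); o=np.zeros((420,400+510,3),np.uint8)
o[:,:400]=a[:,80:480]; o[:,400:]=b; cv2.imwrite('pics/c1.png',cv2.resize(o,None,fx=.87,fy=.87)[:,:,::-1]); K,T=cam('wrist',st)
print(st['eef_pos'],st['force'],w2px([[.559,-.142,.144]],K,T))
E
```

```text
[ 0.55845483 -0.13702927  0.29294473] [0.00700149 0.07618946 0.94186718] [[295.69478797 299.52189254]]
```

View pics/c1.png

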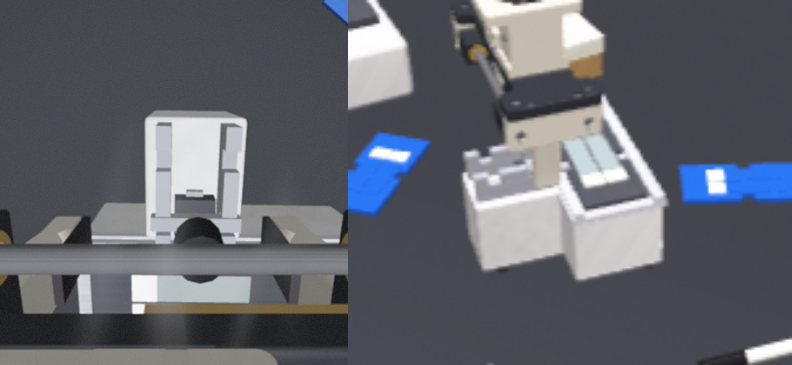

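The first wrist picture was taken while the arm was still settling, so the fit must use the pose recorded with it.

```bash
python3 - <<'E'
from h import *
st=dict(eef_pos=[ 0.45536557,-0.13972811,0.42281723],ee_rot=[3.14079922,1.6e-4,-0.111866]);K,T=cam('wrist',st)
uv=np.array([(184,89),(431,97),(421,198),(186,194),(197,107),(355,110),(352,183),(197,181)],float)
D=np.array([(42,75),(42,-125),(-42,-125),(-42,75),(30,65),(30,-65),(-30,-65),(-30,65)])/1000
W=np.vstack([px2w(uv[:4],.086,K,T),px2w(uv[4:],.085,K,T)])[:,:2]
a,b=D,W;A=a-a.mean(0);B=b-b.mean(0)
th=np.arctan2((A[:,0]*B[:,1]-A[:,1]*B[:,0]).sum(),(A*B).sum())
Rm=np.array([[np.cos(th),-np.sin(th)],[np.sin(th),np.cos(th)]]);t=b.mean(0)-Rm@a.mean(0)
print(np.degrees(th),t,'res mm',np.round((b-a@Rm.T-t)*1000,1).tolist())
for n,p in [('knob',(.062,0)),('back',(0,-.095)),('edge',(0,.075))]: print(n,Rm@p+t)
st=arm.get_state();K,T=cam('wrist',st);print(st['eef_pos'],st['ee_rot'],w2px([np.r_[Rm@(.062,0)+t,.144],np.r_[Rm@(.062,0)+t,.120]],K,T))
E
```

```text
-7.711840629099752 [ 0.49551663 -0.13856128] res mm [[1.1, -1.7], [-0.3, 1.2], [0.4, -0.7], [-0.2, 0.8], [-0.4, -1.1], [0.3, 1.0], [-0.0, -0.7], [-0.9, 1.2]]
knob [ 0.55695587 -0.14688112]
back [ 0.48276848 -0.23270205]
edge [ 0.50558095 -0.06423962]
[ 0.55885462 -0.13724795  0.29388168] [-3.14141396e+00 -1.80813145e-03 -1.25174080e-01] [[308.71204952 303.38326199]
 [305.05880956 276.18115   ]]
```

{"fn": "move_arm", "kwargs": {"deltas": [[-1,-5,0,0,0,0],[-1,-5,0,0,0,-0.3],[0,0,0,0,0,0],[0,0,0,0,0,0],[0,0,0,0,0,0]]}}

```text
t: 4.58
eef_pos: [0.5568, -0.1477, 0.2929]
ee_rot: [-3.141, -0.0, -0.131]
force: [1.1, 0.8, -0.0]
width: 0.0879
```

{"fn": "move_arm", "kwargs": {"deltas": [[0,0,0,0,0,0],[0,0,0,0,0,0],[0,0,0,0,0,0],[0,0,0,0,0,0],[0,0,0,0,0,0]], "claw": 255, "squeeze": 20}}

```text
t: 5.0
eef_pos: [0.5569, -0.1473, 0.2926]
ee_rot: [3.142, 0.0, -0.131]
force: [0.4, 0.1, -0.4]
width: 0.0597
```

{"fn": "move_arm", "kwargs": {"deltas": [[0,0,0,0,0,0],[0,0,0,0,0,0],[0,0,0,0,0,0],[0,0,0,0,0,0],[0,0,0,0,0,0]]}}

```text
t: 5.42
eef_pos: [0.5569, -0.1474, 0.2927]
ee_rot: [3.142, -0.0, -0.131]
force: [0.7, 0.5, -0.3]
width: 0.0267
```

{"fn": "move_arm", "kwargs": {"deltas": [[0,0,0,0,0,0],[0,0,0,0,0,0],[0,0,0,0,0,0],[0,0,0,0,0,0],[0,0,0,0,0,0]]}}

```text
t: 5.83
eef_pos: [0.5569, -0.1475, 0.2927]
ee_rot: [3.141, 0.0, -0.131]
force: [-0.3, -2.1, 0.4]
width: 0.0234
```

{"fn": "move_arm", "kwargs": {"deltas": [[0,0,4,0,0,0],[0,0,4,0,0,0],[0,0,4,0,0,0],[0,0,4,0,0,0],[0,0,0,0,0,0]]}}

```text
t: 6.25
eef_pos: [0.5568, -0.1475, 0.3094]
ee_rot: [-3.142, -0.0, -0.131]
force: [0.8, -1.7, -2.5]
width: 0.0237
```

{"fn": "move_arm", "kwargs": {"deltas": [[7,-0.9,0,0,0,0],[7,-0.9,0,0,0,0],[7,-0.9,0,0,0,0],[7,-0.9,0,0,0,0],[7,-0.9,0,0,0,0]]}}

```text
t: 6.67
eef_pos: [0.5925, -0.1523, 0.3082]
ee_rot: [3.141, 0.001, -0.131]
force: [-3.0, -5.1, -4.0]
width: 0.0232
```

{"fn": "move_arm", "kwargs": {"deltas": [[0.5,-0.1,0,0,0,0],[0.5,-0.1,0,0,0,0],[0,0,0,0,0,0],[0,0,0,0,0,0],[0,0,0,0,0,0]]}}

```text
t: 7.08
eef_pos: [0.593, -0.1524, 0.3078]
ee_rot: [3.141, 0.002, -0.131]
force: [-3.6, -3.1, -3.7]
width: 0.0236
```

{"fn": "move_arm", "kwargs": {"deltas": [[1,-0.1,0,0,0,0],[0,0,0,0,0,0],[0,0,-5,0,0,0],[0,0,-5,0,0,0],[0,0,-5,0,0,0]]}}

```text
t: 7.5
eef_pos: [0.5934, -0.1525, 0.2925]
ee_rot: [3.141, 0.004, -0.131]
force: [-6.2, -2.7, 3.6]
width: 0.0236
```

{"fn": "move_arm", "kwargs": {"deltas": [[0,0,-1,0,0,0],[0,0,0,0,0,0],[0,0,0,0,0,0],[0,0,0,0,0,0],[0,0,0,0,0,0]]}}

```text
t: 7.92
eef_pos: [0.5934, -0.1525, 0.2926]
ee_rot: [3.141, 0.003, -0.131]
force: [-8.1, -2.5, 3.3]
width: 0.0235
```

Lever is down at the end stop. I release it and lift away.

{"fn": "move_arm", "kwargs": {"deltas": [[0,0,0,0,0,0],[0,0,0,0,0,0],[0,0,0,0,0,0],[0,0,0,0,0,0],[0,0,0,0,0,0]], "claw": 0}}

```text
t: 8.33
eef_pos: [0.5944, -0.152, 0.2928]
ee_rot: [-3.141, -0.001, -0.131]
force: [0.2, 0.7, 0.8]
width: 0.0509
```

{"fn": "move_arm", "kwargs": {"deltas": [[0,0,8,0,0,0],[0,0,16,0,0,0],[0,0,20,0,0,0],[0,0,20,0,0,0],[0,0,20,0,0,0]]}}

```text
t: 8.75
eef_pos: [0.5939, -0.1522, 0.3783]
ee_rot: [3.142, -0.001, -0.131]
force: [0.9, 0.5, 0.1]
width: 0.0837
```

{"fn": "move_arm", "kwargs": {"deltas": [[-25,-10,10,0,0,0],[-25,-10,10,0,0,0],[-25,-10,10,0,0,0],[-25,-10,10,0,0,0],[0,0,0,0,0,0]], "claw": 255}}

```text
t: 9.17
eef_pos: [0.4907, -0.1934, 0.4201]
ee_rot: [-3.141, -0.004, -0.132]
force: [-0.4, 0.6, -0.5]
width: 0.0598
```

```bash
python3 - <<'E'
from h import *
arm.grab_frame('scene')
st=arm.get_state(); im=save('wrist','w2')
K,T=cam('wrist',st); print(st['t'],st['eef_pos'],st['ee_rot'],st['width'])
for th,z in [('knob',.132),('carrier',.08)]:
    print(th,[(np.round(d['xy']).tolist(),round(d['score'],2),np.round(px2w(d['xy'],z,K,T)[0],4)) for d in arm.spot_point(th,'wrist')])
th=np.radians(-7.6);Rm=np.array([[np.cos(th),-np.sin(th)],[np.sin(th),np.cos(th)]]);t=np.array([.4955,-.1386])
for p,z in [((.098,0),.144),((.042,.075),.086),((.042,-.125),.086),((-.042,-.125),.086),((-.042,.075),.086)]: print(p,w2px(np.r_[Rm@p+t,z],K,T)[0].round())
print('back tool target (0,-.095)',Rm@(0,-.095)+t)
E
```

```text
9.2167 [ 0.49223894 -0.19291608  0.41928202] [-3.14136109 -0.00406734 -0.13182904] 0.055932458428985136
knob [([204.0, 72.0], 0.85, array([ 0.5929, -0.1537,  0.132 ]))]
carrier [([221.0, 196.0], 0.76, array([ 0.4974, -0.1397,  0.08  ])), ([254.0, 320.0], 0.75, array([ 0.3754, -0.1505,  0.08  ])), ([329.0, 199.0], 0.16, array([ 0.4824, -0.2322,  0.08  ]))]
(0.098, 0) [197.  71.]
(0.042, 0.075) [125. 150.]
(0.042, -0.125) [369. 150.]
(-0.042, -0.125) [363. 247.]
(-0.042, 0.075) [135. 247.]
back tool target (0,-.095) [ 0.48293564 -0.23276548]
```

View pics/w2.png

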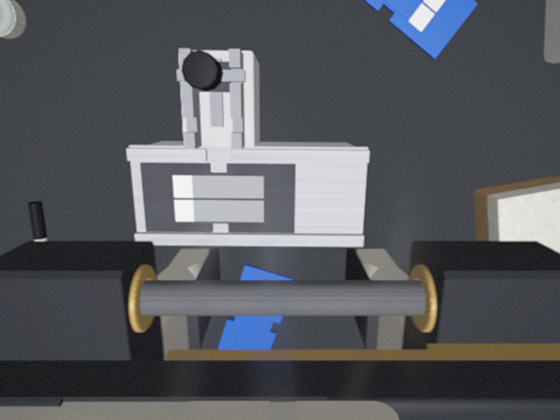

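The rail corners sit within 3 px of where the fit puts them. The knob is at (204,72), which is the outer position (latch +36 mm), with the cross-bar down, and the tongue is out of the carrier's notch. Next I lower the closed fingers behind the carrier.

{"fn": "move_arm", "kwargs": {"deltas": [[-3,-11,-25,0,0,0],[-2,-11,-25,0,0,0],[-2,-11,-25,0,0,0],[-2,-11,-25,0,0,0],[0,0,-25,0,0,0]]}}

```text
t: 9.78
eef_pos: [0.4853, -0.237, 0.2898]
ee_rot: [3.141, 0.001, -0.131]
force: [0.3, 0.9, 1.1]
width: 0.0103
```

{"fn": "move_arm", "kwargs": {"deltas": [[0,0,0,0,0,0],[0,0,0,0,0,0],[0,0,0,0,0,0],[0,0,0,0,0,0],[0,0,0,0,0,0]]}}

```text
t: 10.2
eef_pos: [0.4856, -0.236, 0.2932]
ee_rot: [3.141, -0.003, -0.13]
force: [-0.1, -0.2, 0.4]
width: 0.0006
```

{"fn": "move_arm", "kwargs": {"deltas": [[-3,0,-15,0,0,0],[0,0,-10,0,0,0],[0,0,-5,0,0,0],[0,0,-2,0,0,0],[0,0,0,0,0,0]]}}

```text
t: 10.62
eef_pos: [0.482, -0.2362, 0.2594]
ee_rot: [3.141, 0.001, -0.131]
force: [0.4, -0.8, 0.0]
width: 0.001
```

{"fn": "move_arm", "kwargs": {"deltas": [[0.7,5,0,0,0,0],[0.7,5,0,0,0,0],[0.7,5,0,0,0,0],[0.7,5,0,0,0,0],[0,0,0,0,0,0]]}}

```text
t: 11.03
eef_pos: [0.4849, -0.2153, 0.26]
ee_rot: [-3.142, -0.001, -0.13]
force: [-0.1, 0.5, -0.1]
width: 0.0003
```

{"fn": "move_arm", "kwargs": {"deltas": [[1,7.4,0,0,0,0],[1,7.4,0,0,0,0],[1,7.4,0,0,0,0],[1,7.4,0,0,0,0],[1,7.4,0,0,0,0]]}}

```text
t: 11.45
eef_pos: [0.4899, -0.1784, 0.2598]
ee_rot: [3.141, -0.0, -0.131]
force: [-0.7, -1.6, 1.5]
width: 0.0006
```

```bash
python3 - <<'E'
from h import *
arm.grab_frame('top')
st=arm.get_state();b=arm.grab_frame('scene')[120:260,180:340]
a=arm.grab_frame('top')[130:270,260:420]
o=np.hstack([cv2.resize(x,None,fx=2.5,fy=2.5,interpolation=cv2.INTER_CUBIC) for x in (a,b)]);cv2.imwrite('pics/c3.png',o[:,:,::-1])
print(st['eef_pos'],st['force'])
for c in('top','scene'):
  K,T=cam(c)
  print(c,[(np.round(d['xy']).tolist(),round(d['score'],2),np.round(px2w(d['xy'],.08,K,T)[0],4)) for d in arm.spot_point('carrier',c)])
E
```

```text
[ 0.48995077 -0.17759007  0.25976336] [ 0.78657885  0.97884346 -0.29105167]
top [([329.0, 272.0], 0.69, array([ 0.3373, -0.1275,  0.08  ]))]
scene [([183.0, 195.0], 0.91, array([ 0.6756, -0.2152,  0.08  ])), ([269.0, 202.0], 0.63, array([ 0.5046, -0.0956,  0.08  ])), ([321.0, 198.0], 0.56, array([ 0.3895, -0.0513,  0.08  ])), ([332.0, 265.0], 0.37, array([0.4861, 0.1479, 0.08  ]))]
```

View pics/c3.png

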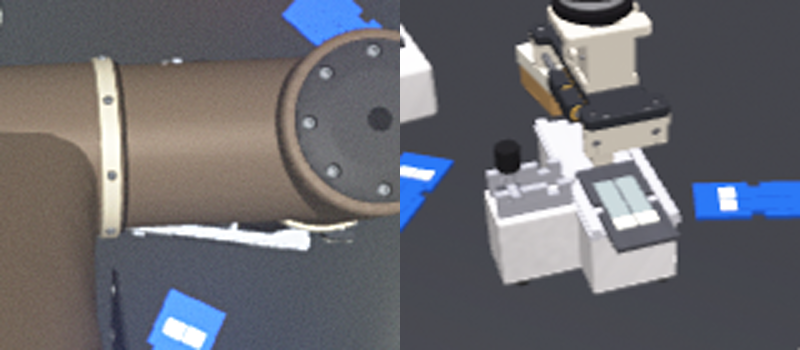

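```bash
python3 - <<'E'
from h import *
K,T=cam('scene');th=np.radians(-7.6);Rm=np.array([[np.cos(th),-np.sin(th)],[np.sin(th),np.cos(th)]]);t=np.array([.4955,-.1386])
W=px2w([(264.8,219.5),(290.4,214.5)],.0835,K,T)
print(((W[:,:2]-t)@Rm*1000).round(1))
m=[d for d in arm.masks_of('carrier','scene')]
for d in m:
    if abs(d['xy'][0]-269)<12:
        hull=cv2.convexHull(np.argwhere(d['pixels'])[:,::-1].astype(np.float32))[:,0]
        P=(px2w(hull,.085,K,T)[:,:2]-t)@Rm*1000; print(d['score'],P.min(0),P.max(0), P[P[:,1]>np.percentile(P[:,1],70)].round(0).tolist())
E
```

```text
[[ 34.1 106.6]
 [-25.4 109.3]]
0.67 [-27.22762573 -21.94844148] [ 35.46864774 114.41700252] [[-23.0, 112.0], [-18.0, 114.0], [13.0, 114.0], [24.0, 114.0], [33.0, 111.0]]
```

{"fn": "move_arm", "kwargs": {"deltas": [[0.6,4.2,0,0,0,0],[0.6,4.2,0,0,0,0],[0.5,4.2,0,0,0,0],[0.5,4.2,0,0,0,0],[0,0,0,0,0,0]]}}

```text
t: 12.17
eef_pos: [0.492, -0.1617, 0.2597]
ee_rot: [-3.141, -0.0, -0.13]
force: [1.3, -0.4, -0.7]
width: 0.0006
```

{"fn": "move_arm", "kwargs": {"deltas": [[-1,-8,0,0,0,0],[0,0,30,0,0,0],[0,0,35,0,0,0],[0,0,35,0,0,0],[0,0,35,0,0,0]]}}

```text
t: 12.58
eef_pos: [0.4905, -0.1709, 0.3962]
ee_rot: [3.141, 0.0, -0.131]
force: [0.5, 0.2, -1.3]
width: 0.0004
```

{"fn": "move_arm", "kwargs": {"deltas": [[0,12,5,0,0,-6.5],[0,12,5,0,0,-6.5],[0,12,5,0,0,-6.5],[0,12,0,0,0,-6.5],[0,12,0,0,0,-6.5]], "claw": 0}}

```text
t: 13.0
eef_pos: [0.4908, -0.1103, 0.4101]
ee_rot: [-3.141, -0.001, -0.704]
force: [-0.1, 0.2, -0.6]
width: 0.0285
```

{"fn": "move_arm", "kwargs": {"deltas": [[0,12,0,0,0,-6.5],[0,12,0,0,0,-6.5],[0,12,0,0,0,-6.5],[0,12,0,0,0,-6.5],[0,12,0,0,0,-6.5]]}}

```text
t: 13.42
eef_pos: [0.4908, -0.0502, 0.4097]
ee_rot: [-3.141, 0.0, -1.271]
force: [0.6, 0.2, 0.2]
width: 0.0612
```

{"fn": "move_arm", "kwargs": {"deltas": [[0,12,0,0,0,-6.5],[0,12,0,0,0,-6.5],[0,12,0,0,0,-6.5],[0,12,0,0,0,-5.6],[0,0,0,0,0,0]]}}

```text
t: 13.83
eef_pos: [0.491, -0.0015, 0.4097]
ee_rot: [-3.141, 0.0, -1.708]
force: [-0.4, -0.1, 0.0]
width: 0.0871
```

```bash
python3 - <<'E'
from h import *
arm.grab_frame('scene');arm.grab_frame('scene')
st=arm.get_state(); im=save('wrist','w4')
K,T=cam('wrist',st); print(st['t'],st['eef_pos'],st['ee_rot'],st['width'])
th=np.radians(-7.6);Rm=np.array([[np.cos(th),-np.sin(th)],[np.sin(th),np.cos(th)]]);t=np.array([.4955,-.1386])
for d in arm.spot_point('carrier','wrist'): print(d['xy'],d['score'],((px2w(d['xy'],.08,K,T)[:,:2]-t)@Rm*1000).round(1))
for p,z in [((.042,.075),.086),((.042,-.125),.086),((-.042,.075),.086),((.03,.128),.085),((-.03,.128),.085)]: print(p,w2px(np.r_[Rm@p+t,z],K,T)[0].round())
np.savez('w4.npz',p=st['eef_pos'],r=st['ee_rot'])
E
```

```text
13.9333 [ 0.49087661 -0.0025359   0.40967591] [ 3.14151696e+00 -3.39927124e-05 -1.69980507e+00] 0.0874600372756909
[434.7, 15.9] 0.9 [[-134.7   -1.5]]
[255.1, 98.1] 0.6 [[-0.4 57.4]]
(0.042, 0.075) [200. 121.]
(0.042, -0.125) [ 184. -199.]
(-0.042, 0.075) [308. 122.]
(0.03, 0.128) [219. 188.]
(-0.03, 0.128) [292. 188.]
```

View pics/w4.png

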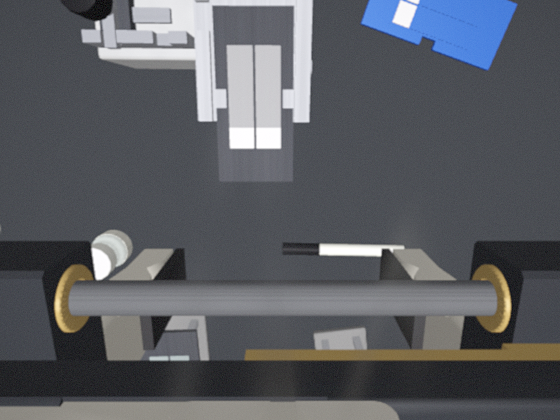

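The carrier overhangs evenly: its end is at row 181, the rail ends are at row 121, and its sides are at columns 218 and 293. Its centre is at deck y ≈ 58 mm, so the overhang is about 48 mm. I go down to grip it just beyond the edge.

{"fn": "move_arm", "kwargs": {"deltas": [[4,-12,-25,0,0,0],[4,-12,-25,0,0,0],[4,-12,-25,0,0,-0.2],[4,-12,-25,0,0,0],[0,0,-20,0,0,0]]}}

```text
t: 14.45
eef_pos: [0.5068, -0.0525, 0.2879]
ee_rot: [3.141, -0.001, -1.707]
force: [0.3, -0.0, -0.7]
width: 0.0879
```

{"fn": "move_arm", "kwargs": {"deltas": [[0,0,0,0,0,0],[0,0,0,0,0,0],[0,0,0,0,0,0],[0,0,0,0,0,0],[0,0,0,0,0,0]]}}

```text
t: 14.87
eef_pos: [0.5073, -0.0501, 0.2912]
ee_rot: [-3.139, 0.001, -1.706]
force: [0.5, 0.3, -0.5]
width: 0.0876
```

{"fn": "move_arm", "kwargs": {"deltas": [[0,0,-20,0,0,0],[0,0,-18,0,0,0],[0,0,-10,0,0,0],[0,0,0,0,0,0],[0,0,0,0,0,0]]}}

```text
t: 15.28
eef_pos: [0.5071, -0.0502, 0.242]
ee_rot: [3.141, -0.0, -1.706]
force: [0.1, -0.2, 0.4]
width: 0.088
```

{"fn": "move_arm", "kwargs": {"deltas": [[0,0,0,0,0,0],[0,0,0,0,0,0],[0,0,0,0,0,0],[0,0,0,0,0,0],[0,0,0,0,0,0]], "claw": 255, "squeeze": 45}}

```text
t: 15.7
eef_pos: [0.507, -0.0504, 0.2421]
ee_rot: [-3.141, 0.0, -1.707]
force: [0.7, -0.4, -0.1]
width: 0.0598
```

{"fn": "move_arm", "kwargs": {"deltas": [[0,0,0,0,0,0],[0,0,0,0,0,0],[0,0,0,0,0,0],[0,0,0,0,0,0],[0,0,0,0,0,0]]}}

```text
t: 16.12
eef_pos: [0.507, -0.0503, 0.2419]
ee_rot: [-3.141, 0.0, -1.707]
force: [-0.9, 0.5, 4.2]
width: 0.0591
```

{"fn": "move_arm", "kwargs": {"deltas": [[0,0,2,0,0,0],[0,0,4,0,0,0],[0,0,6,0,0,0],[0,0,10,0,0,0],[0,0,10,0,0,0]], "squeeze": 60}}

```text
t: 16.53
eef_pos: [0.5068, -0.0504, 0.2744]
ee_rot: [3.141, -0.0, -1.707]
force: [-0.2, 0.3, -2.0]
width: 0.0586
```

{"fn": "move_arm", "kwargs": {"deltas": [[0,0,10,0,0,0],[0,0,10,0,0,0],[0,0,10,0,0,0],[0,0,0,0,0,0],[0,0,0,0,0,0]]}}

```text
t: 16.95
eef_pos: [0.507, -0.0503, 0.3045]
ee_rot: [-3.14, 0.001, -1.707]
force: [-0.1, -0.2, -1.4]
width: 0.0584
```

```bash
python3 - <<'E'
from h import *
st=arm.get_state(); a=arm.grab_frame('wrist'); cv2.imwrite('pics/w5.png',a[:,:,::-1])
b=cv2.resize(arm.grab_frame('scene')[110:310,170:420],None,fx=1.68,fy=1.68)
a2=cv2.resize(a,(448,336)); o=np.zeros((336,868,3),np.uint8);o[:,:448]=a2;o[:,448:]=b
cv2.imwrite('pics/c5.png',cv2.resize(o,(799,309))[:,:,::-1])
K,T=cam('wrist',st); print(st['t'],st['eef_pos'],st['ee_rot'],st['force'],st['moment'])
np.savez('w5.npz',p=st['eef_pos'],r=st['ee_rot'])
p=T and 0 if False else 0
Rt=R.from_euler('xyz',st['ee_rot']).as_matrix()
for q in [(.096,.03,.157),(.096,-.03,.157),(.031,.03,.157)]: print(q,w2px(st['eef_pos']+Rt@q,K,T)[0].round())
E
```

```text
16.95 [ 0.50699037 -0.05034348  0.30447563] [-3.13996896e+00  8.21948109e-04 -1.70690323e+00] [-0.10337355 -0.23894151 -1.38979635] [ 0.16875749 -0.01353681 -0.02323925]
(0.096, 0.03, 0.157) [375.  25.]
(0.096, -0.03, 0.157) [193.  25.]
(0.031, 0.03, 0.157) [364. 215.]
```

View pics/c5.png

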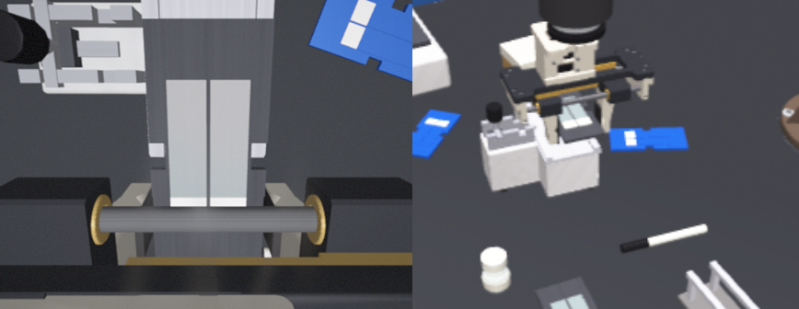

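The carrier is held; its rear corners are near (196,24) and (371,24) and the notches near row 205. The rear looks slightly narrow, so I check the pitch numerically from the width along its length.

```bash
python3 - <<'E'
from h import *
a=cv2.imread('pics/w5.png').astype(int).sum(2)/3
z=np.load('w5.npz');st=dict(eef_pos=z['p'],ee_rot=z['r']);K,T=cam('wrist',st)
Rt=R.from_euler('xyz',z['r']).as_matrix()
def sub(g):
    i=int(np.argmax(np.abs(g)));return i,round(float(g[i]),1)
for r in (35,50,65,80,130,160,175,185,220,235):
    row=a[r-2:r+3].mean(0);g=np.convolve(row,[1,1,0,-1,-1],'same')
    print(r,'L',180+sub(g[180:225])[0],sub(g[180:225])[1],'R',345+sub(g[345:390])[0],sub(g[345:390])[1],'mean in',row[210:222].mean().round(0),'out',row[180:190].mean().round(0),row[380:388].mean().round(0))
col=a[:,270:300].mean(1);print('rear rows',[(i,round(col[i])) for i in range(8,44,2)])
for c in (202,208,214,350,356,362):
    col=a[:,c-1:c+2].mean(1);print('notch col',c,[(i,round(col[i])) for i in range(186,240,3)])
for y in (.096,.08,.06,.04,.031,.024,.02): print(y,[w2px(z['p']+Rt@(y,s*.03,.157),K,T)[0].round(1).tolist() for s in(-1,1)])
E
```

```text
35 L 193 -38.7 R 372 -44.1 mean in 91.0 out 108.0 70.0
50 L 194 -242.9 R 371 -41.6 mean in 92.0 out 220.0 71.0
65 L 195 -249.9 R 370 -42.4 mean in 93.0 out 223.0 71.0
80 L 196 -256.0 R 370 -42.1 mean in 94.0 out 222.0 72.0
130 L 224 73.3 R 367 -44.9 mean in 97.0 out 75.0 72.0
160 L 199 61.7 R 365 -44.6 mean in 99.0 out 73.0 73.0
175 L 200 79.7 R 364 -49.3 mean in 100.0 out 73.0 73.0
185 L 200 77.7 R 364 -45.2 mean in 101.0 out 73.0 74.0
220 L 224 32.1 R 369 -3.9 mean in 84.0 out 73.0 74.0
235 L 204 33.0 R 361 -40.7 mean in 100.0 out 74.0 73.0
rear rows [(8, 213), (10, 213), (12, 213), (14, 213), (16, 213), (18, 213), (20, 214), (22, 215), (24, 195), (26, 90), (28, 90), (30, 91), (32, 91), (34, 91), (36, 91), (38, 91), (40, 92), (42, 92)]
notch col 202 [(186, 104), (189, 110), (192, 122), (195, 173), (198, 173), (201, 168), (204, 158), (207, 158), (210, 121), (213, 82), (216, 78), (219, 77), (222, 81), (225, 79), (228, 83), (231, 82), (234, 81), (237, 83)]
notch col 208 [(186, 98), (189, 99), (192, 97), (195, 208), (198, 215), (201, 215), (204, 213), (207, 213), (210, 214), (213, 149)
[... 531 characters left out ...]
)]
notch col 356 [(186, 97), (189, 97), (192, 92), (195, 203), (198, 210), (201, 210), (204, 210), (207, 210), (210, 211), (213, 189), (216, 68), (219, 72), (222, 74), (225, 76), (228, 50), (231, 87), (234, 96), (237, 94)]
notch col 362 [(186, 96), (189, 98), (192, 95), (195, 98), (198, 89), (201, 80), (204, 80), (207, 78), (210, 73), (213, 71), (216, 73), (219, 72), (222, 73), (225, 71), (228, 73), (231, 77), (234, 78), (237, 77)]
0.096 [[193.2, 25.3], [375.4, 25.2]]
0.08 [[196.1, 76.7], [372.4, 76.5]]
0.06 [[199.5, 136.4], [369.0, 136.2]]
0.04 [[202.7, 191.6], [365.8, 191.4]]
0.031 [[204.0, 215.1], [364.4, 215.0]]
0.024 [[205.0, 232.9], [363.4, 232.7]]
0.02 [[205.6, 242.8], [362.8, 242.7]]
```

```bash
python3 - <<'E'
import cv2
a=cv2.imread('pics/w5.png')[0:260,170:400];cv2.imwrite('pics/w5c.png',cv2.resize(a,(530,599),interpolation=cv2.INTER_CUBIC))
E
```

```text
(no output)
```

View pics/w5c.png

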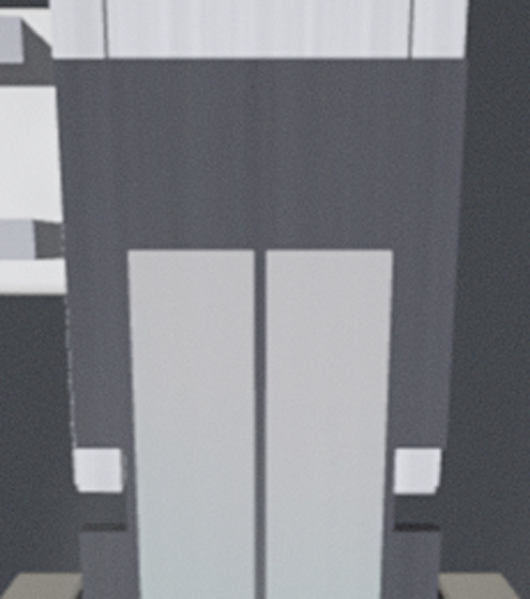

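The carrier is level to within about 1°, centred in the jaws, and its centre is 32 mm along tool +x. I carry it to where the wrist camera sees the empty rack beside the carrier.

{"fn": "move_arm", "kwargs": {"deltas": [[2,10,6,0,0,0.4],[4,20,8,0,0,0.6],[5,28,8,0,0,0.6],[5,30,8,0,0,0.6],[5,30,8,0,0,0.6]]}}

```text
t: 17.47
eef_pos: [0.5279, 0.0691, 0.3418]
ee_rot: [3.141, -0.0, -1.658]
force: [0.8, -0.4, -2.2]
width: 0.0586
```

{"fn": "move_arm", "kwargs": {"deltas": [[5,30,8,0,0,0.6],[5,30,8,0,0,0.6],[5,30,8,0,0,0.6],[5,30,8,0,0,0.6],[5,30,8,0,0,0.6]]}}

```text
t: 17.88
eef_pos: [0.5527, 0.2197, 0.3817]
ee_rot: [3.141, -0.001, -1.605]
force: [0.8, -0.5, -1.3]
width: 0.0588
```

{"fn": "move_arm", "kwargs": {"deltas": [[5,30,8,0,0,0.6],[4,28,6,0,0,0.6],[3,20,3,0,0,0.6],[1,4,0,0,0,0.4],[0,0,0,0,0,0]]}}

```text
t: 18.3
eef_pos: [0.5657, 0.3015, 0.3976]
ee_rot: [3.14, -0.001, -1.565]
force: [1.6, -1.5, -2.4]
width: 0.059
```

```bash
python3 - <<'E'
from h import *
for i in range(5): arm.grab_frame('scene')
st=arm.get_state(); im=save('wrist','w6')
K,T=cam('wrist',st); print(st['t'],st['eef_pos'],st['ee_rot'],st['width'])
np.savez('w6.npz',p=st['eef_pos'],r=st['ee_rot'])
for d in arm.spot_point('rack_a','wrist'): print(d['xy'],d['score'],px2w(d['xy'],0,K,T))
print(arm.get_state()['eef_pos'])
E
```

```text
18.55 [0.56576137 0.29868403 0.39855058] [ 3.14119634e+00 -3.46050135e-04 -1.56821925e+00] 0.058572539944158064
[399.9, 124.1] 0.74 [[0.45177022 0.2441426  0.        ]]
[0.56587525 0.2987199  0.39881645]
```

View pics/w6.png

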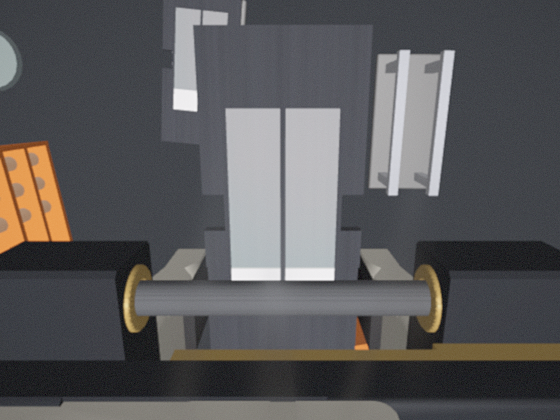

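The bars are at (398–453, 51) and (388–439, 195) in the wrist view. The held carrier still looks level and straight. Now I fit the bars.

```bash
python3 - <<'E'
from h import *
a=cv2.imread('pics/w6.png')
z=np.load('w6.npz');st=dict(eef_pos=z['p'],ee_rot=z['r']);K,T=cam('wrist',st)
g=cv2.cvtColor(a,cv2.COLOR_BGR2GRAY);roi=np.zeros_like(g);roi[40:205,375:465]=g[40:205,375:465]
print([roi[r,380:460].tolist() for r in (120,)])
n,lab,s,c=cv2.connectedComponentsWithStats((roi>185).astype(np.uint8))
cs=[]
for i in range(1,n):
    if s[i,4]<300: continue
    uv=np.argwhere(lab==i)[:,::-1]
    q=px2w(uv,.05,K,T)[:,:2]*1000; (cx,cy),(w,h),an=r=cv2.minAreaRect(q.astype(np.float32))
    m=q.mean(0);v=np.linalg.svd(q-m,full_matrices=False)[2][0];v*=np.sign(v[1]); cs.append((cx,cy))
    print(s[i],'ctr',cx,cy,'size',w,h,'yaw',np.degrees(np.arctan2(-v[0],v[1])),'mean',m)
print('rack centre',np.mean(cs,0))
K,T=cam('top');t=cv2.imread('pics/t0.png');g=cv2.cvtColor(t,cv2.COLOR_BGR2GRAY);roi=np.zeros_like(g);roi[212:245,140:210]=g[212:245,140:210]
n,lab,s,c=cv2.connectedComponentsWithStats((roi>185).astype(np.uint8))
for i in range(1,n):
    if s[i,4]<60: continue
    q=px2w(np.argwhere(lab==i)[:,::-1],.05,K,T)[:,:2]*1000;print('top',s[i],cv2.minAreaRect(q.astype(np.float32)))
E
```

```text
[[171, 171, 173, 172, 168, 172, 171, 170, 169, 171, 170, 156, 122, 133, 183, 212, 214, 214, 213, 213, 213, 214, 215, 205, 178, 166, 166, 167, 167, 166, 168, 166, 167, 166, 167, 169, 166, 166, 165, 167, 164, 162, 164, 165, 163, 164, 164, 162, 164, 163, 163, 164, 157, 137, 112, 108, 153, 200, 212, 212, 212, 213, 213, 212, 214, 208, 178, 105, 63, 71, 69, 70, 68, 69, 70, 70, 67, 68, 68, 71]]
[ 389   51   21  144 1365] ctr 468.1602783203125 243.60877990722656 size 118.09850311279297 8.152318954467773 yaw -0.2559465685704434 mean [468.14153799 240.59559849]
[ 429   51   25  144 1303] ctr 432.3813781738281 243.55264282226562 size 118.09713745117188 7.704146862030029 yaw -0.25049274184788706 mean [432.39249547 240.70469885]
rack centre [450.27082825 243.58071136]
top [ 147  217   54   24 1108] ((447.39373779296875, 239.6869354248047), (127.22295379638672, 55.24399948120117), 89.87171936035156)
```

{"fn": "move_arm", "kwargs": {"deltas": [[-15,-3,-10,0,0,-0.1],[-28,-6,-25,0,0,-0.1],[-30,-6,-25,0,0,-0.1],[-28,-5,-25,0,0,-0.1],[-15,-3,-15,0,0,0]]}}

```text
t: 19.07
eef_pos: [0.4469, 0.2743, 0.2966]
ee_rot: [3.139, -0.001, -1.576]
force: [-0.7, -0.3, -2.0]
width: 0.0587
```

{"fn": "move_arm", "kwargs": {"deltas": [[0,0,-15,0,0,0],[0,0,-15,0,0,0],[0,0,-10,0,0,0],[0,0,0,0,0,0],[0,0,0,0,0,0]]}}

```text
t: 19.48
eef_pos: [0.4501, 0.2764, 0.2586]
ee_rot: [3.141, -0.001, -1.575]
force: [0.8, 0.2, -1.0]
width: 0.0585
```

{"fn": "move_arm", "kwargs": {"deltas": [[0,0,0,0,0,0],[0,0,0,0,0,0],[0,0,0,0,0,0],[0,0,0,0,0,0],[0,0,0,0,0,0]]}}

```text
t: 19.9
eef_pos: [0.45, 0.2767, 0.259]
ee_rot: [-3.141, 0.0, -1.574]
force: [-0.2, -0.2, -2.2]
width: 0.0584
```

{"fn": "move_arm", "kwargs": {"deltas": [[0,-1,-12,0,0,0],[0,0,-12,0,0,0],[0,0,-10,0,0,0],[0,0,-8,0,0,0],[0,0,0,0,0,0]]}}

```text
t: 20.32
eef_pos: [0.4495, 0.2752, 0.215]
ee_rot: [3.14, -0.002, -1.574]
force: [-0.2, -0.1, -1.2]
width: 0.0589
```

```bash
python3 - <<'E'
from h import *
arm.grab_frame('top')
st=arm.get_state(); a=arm.grab_frame('wrist'); b=cv2.resize(arm.grab_frame('scene')[230:400,270:470],None,fx=2,fy=2)
np.savez('w7.npz',p=st['eef_pos'],r=st['ee_rot'],a=a)
o=np.zeros((340,800,3),np.uint8);o[:,:400]=cv2.resize(a[:300,103:456],(400,340));o[:,400:]=b;cv2.imwrite('pics/c7.png',o[:,:,::-1])
print(st['eef_pos'],st['ee_rot'],st['force'])
K,T=cam('wrist',st)
P=[(.4503+s*.022,.2436-.06,.05) for s in(-1,1)]+[(.4503+s*.03,.2436-.063,.008) for s in(-1,1)]
print(w2px(P,K,T).round())
E
```

```text
[0.4497299  0.27541452 0.21584531] [ 3.14037206e+00 -1.64492595e-03 -1.57415706e+00] [ 0.23390723 -0.81774707 -1.50522335]
[[343.  44.]
 [219.  45.]
 [346.  52.]
 [216.  53.]]
```

View pics/c7.png

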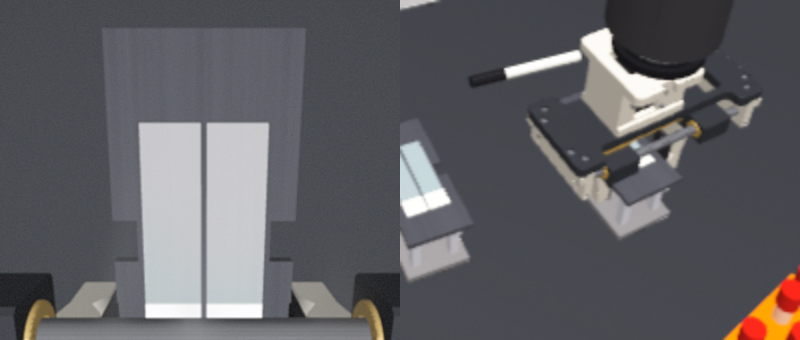

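The carrier covers the rack squarely and its front end stands above the bars. Lowering the last millimetres.

{"fn": "move_arm", "kwargs": {"deltas": [[0,0,-1,0,0,0],[0,0,-1,0,0,0],[0,0,-1,0,0,0],[0,0,0,0,0,0],[0,0,0,0,0,0]]}}

```text
t: 20.88
eef_pos: [0.4499, 0.2756, 0.2138]
ee_rot: [-3.141, 0.0, -1.574]
force: [0.4, 0.2, -1.1]
width: 0.0585
```

{"fn": "move_arm", "kwargs": {"deltas": [[0,0,-0.5,0,0,0],[0,0,-0.5,0,0,0],[0,0,0,0,0,0],[0,0,0,0,0,0],[0,0,0,0,0,0]]}}

```text
t: 21.3
eef_pos: [0.4499, 0.2756, 0.2126]
ee_rot: [3.142, -0.0, -1.574]
force: [-0.1, 0.2, -0.7]
width: 0.0589
```

{"fn": "move_arm", "kwargs": {"deltas": [[0,0,-0.5,0,0,0],[0,0,0,0,0,0],[0,0,-0.5,0,0,0],[0,0,0,0,0,0],[0,0,0,0,0,0]]}}

```text
t: 21.72
eef_pos: [0.4499, 0.2757, 0.212]
ee_rot: [-3.141, 0.0, -1.574]
force: [-1.8, -0.7, 5.4]
width: 0.059
```

Contact is made at the expected height. Releasing.

{"fn": "move_arm", "kwargs": {"deltas": [[0,0,0,0,0,0],[0,0,0,0,0,0],[0,0,0,0,0,0],[0,0,0,0,0,0],[0,0,0,0,0,0]], "claw": 0, "squeeze": 10}}

```text
t: 22.13
eef_pos: [0.4499, 0.2756, 0.2116]
ee_rot: [3.142, -0.0, -1.574]
force: [0.3, -0.2, -0.1]
width: 0.085
```

{"fn": "move_arm", "kwargs": {"deltas": [[0,0,0,0,0,0],[0,0,0,0,0,0],[0,0,0,0,0,0],[0,0,0,0,0,0],[0,0,0,0,0,0]]}}

```text
t: 22.55
eef_pos: [0.4499, 0.2756, 0.2116]
ee_rot: [3.142, -0.0, -1.574]
force: [-0.4, -0.3, 0.0]
width: 0.0872
```

{"fn": "move_arm", "kwargs": {"deltas": [[0,0,10,0,0,0],[0,0,20,0,0,0],[0,0,30,0,0,0],[0,0,30,0,0,0],[0,0,30,0,0,0]]}}

```text
t: 22.97
eef_pos: [0.4497, 0.2753, 0.3337]
ee_rot: [-3.142, -0.0, -1.574]
force: [1.6, 0.1, -0.2]
width: 0.0876
```

{"fn": "move_arm", "kwargs": {"deltas": [[0,15,20,0,0,0],[0,20,20,0,0,0],[0,20,20,0,0,0],[0,20,10,0,0,0],[0,10,0,0,0,0]]}}

```text
t: 23.38
eef_pos: [0.4502, 0.3625, 0.4054]
ee_rot: [-3.138, 0.004, -1.573]
force: [0.9, -0.3, 0.0]
width: 0.0877
```

```bash
python3 - <<'E'
from h import *
for i in range(5): arm.grab_frame('scene')
st=arm.get_state(); a=save('wrist','w8');b=save('scene','s8');K,T=cam('wrist',st);np.savez('w8.npz',p=st['eef_pos'],r=st['ee_rot'])
o=np.zeros((336,896,3),np.uint8);o[:,:448]=cv2.resize(a,(448,336));o[:,448:]=cv2.resize(b,(448,336));cv2.imwrite('pics/c8.png',cv2.resize(o,(800,300),interpolation=cv2.INTER_AREA)[:,:,::-1])
print(st['t'],st['eef_pos'],st['ee_rot'],st['force'],st['width'])
cth=np.radians(-.25);Rc=np.array([[np.cos(cth),-np.sin(cth)],[np.sin(cth),np.cos(cth)]])
for d in arm.masks_of('carrier','wrist'):
    q=px2w(np.argwhere(d['pixels'])[:,::-1],.055,K,T)[:,:2]*1000;print(d['score'],d['xy'],cv2.minAreaRect(q.astype(np.float32)))
E
```

```text
23.6333 [0.44955887 0.35977406 0.40075954] [ 3.14025554e+00 -1.55965446e-03 -1.57438498e+00] [-0.16423951 -0.01307718 -0.34237932] 0.08765149615435609
0.75 [279.5, 68.7] ((450.1515197753906, 259.1875), (100.29066467285156, 61.18162155151367), 89.77669525146484)
```

View pics/c8.png

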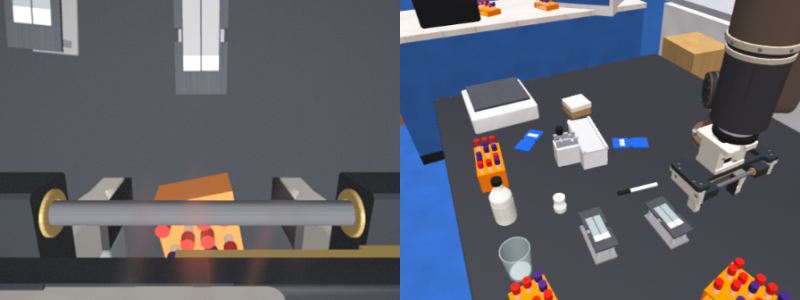

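The carrier lies on the rack with its visible end at y = 309 mm (309 expected), x = 450 mm and yaw -0.2°. The knob is in the outer position, and the jar, pen and other carrier look as they did. Handing in.

```bash
python3 -c "
from h import *
print(arm.job_done())"
```

```text
the job is handed in; nothing more can be done
None
```

I unlocked the latch, pushed the carrier out to about 48 mm of overhang, gripped it there and laid it on the empty rack. The job was handed in at about 24 s, with the gripper open and clear.

- **Latch:** I lifted the lever about 16 mm, drew it 36 mm to its end stop, and it dropped into the outer notch. The final pictures still show the knob in the outer position.
- **Placement:** the last check puts the carrier at x = 450.2 mm, yaw -0.2°, with its visible end at y = 309 mm. The rack measured x = 450.3 mm, yaw -0.25°, with that end expected at y = 309 mm. The carrier's other end was outside the last wrist picture, so its length was not checked there.
- **Level and bystanders:** the held carrier was level to about 1°, and contact forces stayed below 10 N. By eye in the last picture, the jar, pen and other carrier looked undisturbed.
- **Disagreements:**
  - My first deck fit was about 5 mm off because I paired the picture with a later arm pose. I caught and corrected it before gripping the knob.
  - A coarse fit of the rack from the top camera differed by 3–4 mm. I used the closer wrist view, which matched the rack's given sizes.

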